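# Push a pipe offcut up the sloped gutter into its nest

### The arm

A 6-joint arm with a two-finger parallel gripper is mounted at the origin on the work surface. World frame = base frame: x ahead of the robot, y to its left, z up, the work surface at z = 0. Lengths are in m, angles in degrees, forces in N, time in s.
With the tool pointing down it reaches from about 0.325 to 0.85 m from the base axis. Payload 4.4 kg.
Tool frame: the origin (TCP) lies on the centre line of the jaws, within the pads' length; the fingertips stand 17 mm ahead of it and the grasp point (between the pads) lies 2 mm behind it; x points along the fingers, y is the direction in which the jaws open and shut, and the axes are right-handed (so a half turn about x gives the same grasp; the last joint's range is limited). The gripper opens to 94 mm and grips with 3 to 60 N. Pads are 16 mm wide; open, the fingers measure 119 mm over their backs; the gripper's body (75 mm by 177 mm) begins 78 mm behind the grasp point.
Start: joints at [-75.373, 11.837, 88.321, -0, 79.842, -8.623], TCP at [0.227, -0.528, 0.184] pointing down, gripper open.
Joint ranges: [-156.59, 156.59], [-49.26, 127.26], [12.9, 141.05], [-63.56, 243.56], [4.71, 150.69], [-161.64, 161.64]. Speed limits (degrees/s): [159.86, 159.86, 180, 180, 180, 180].

### API

Orientations are given as [roll, pitch, yaw] about the fixed x, y, z axes, in that order (R = Rz(yaw) Ry(pitch) Rx(roll)).
In Python, from bench import manip, cams gives the robot as it stands.
- The arm moves only by the tool apply_moves, never from a script. Its argument "targets" is a list of rows, each a list of 7 numbers: the shift along the tool's x, y, z in mm, then the turn, a rotation vector about the tool's x, y, z in rad, then the finger opening in mm, from 0 to 94. In form: [[tx, ty, tz, rx, ry, rz, grip], ...]. A call has 1 to 8 rows; each row shifts and turns the commanded pose from where the row before left it, along the tool's axes as they then stand; what a row does not reach is not made up. A row lasts 1/10 s, in which the tool goes at most 50 mm and 8.59 degrees, less where a joint would pass 70% of its speed; a pose out of reach is approached as far as the arm can. A call is refused whole if a number of a shift passes 50 or a number of a turn 0.15, either way. A call with a gripper value outside its range is refused whole. The fingers move at their own pace and stop on an object; the grip force is fixed at half the most. Time passes only in rows, so rows that do not move let the fingers close. It gives the time, the measured TCP pose, the force and the opening at its end, in the units of the state.
- manip.get_state(): the state, without advancing time (a new reading comes with each control period).
- cams.camera(name): name is "side" or "top" or "wrist"; returns the picture (384x512x3 uint8, red, green, blue); there is no depth.
- cams.camera_model(name): a dict with "mtx" (3x3 intrinsics, pixels), "D" ([k1, k2, p1, p2, k3] as OpenCV has them; the pictures are not rectified), "rvec" (rotation vector, rad) and "tvec" (3), from world to camera coordinates, as OpenCV has them. Camera axes: x right, y down, z forward; pixel columns grow to the right and rows downward; lengths in m; the calibration is good to about 2 mm. A picture is of the moment at which its call begins: read the wrist's pose just before it. camera_model takes no time and is no camera call; for the wrist camera it gives the pose at the moment of the call.
- manip.job_done(): hands the job in, once; it reports no verdict.
The state is a dict: "clock": time; "joint_positions": joint angles; "qd": joint speeds; "joint_torque": joint torques, N m; "tool_pos": TCP position; "orientation": TCP orientation; "force": force on the tool from outside, world axes, zero at the start; "ft_torque": the same for the moment, N m; "gripper_width": finger opening in m.
Only numpy, scipy, OpenCV 4.12 (cv2) and the standard library are available. Lean on these libraries where they do the work, as an engineer would, in place of code of your own. Each camera call takes 0.05 s, during which the arm holds its last target.

### The job

Of the two round parts at the foot of the sloped two-lane gutter, push the plain pipe offcut with your fingertips up its own lane, over the low ramp and against the end stop, so that it sits in the nest at the top and does not roll back. Only push it, never lift it out of the gutter; leave the waisted roller lying at the foot of the other lane, and leave the other things on the bench where they are.

Things in the scene. Friction and masses are not known exactly. Their poses are not given: they have to be found in the camera images.
- gutter: two-lane gutter of smooth (slippery) painted sheet metal on a plywood rack, place and heading vary. Origin: on its floor, midway between the lanes, 45 mm above the table. Frame tilted with the floor: +y uphill along the lanes (slope 0.12 rad), x across, z square to the floor. Lanes at x = -40 and +40 mm, 62 mm wide, side walls 12 mm high; floor y = -130 to 130 mm. Foot bars 8 mm high at y = -121 to -115 mm
- pipe: the pipe offcut: plain smooth steel tube with an open bore (a dark hole at each end), 44 mm outside diameter, 56 mm long, 0.12 to 0.24 kg, lying across its lane, free to roll, leaning on the foot bar (centre at gutter y = -98 mm); which of the two lanes varies. Origin at its centre; x along its axis, y and z turn as it rolls
- roller: the waisted roller: solid steel, two 44 mm flanges with a 22 mm waist between, 56 mm long, lying across the other lane at its foot. Origin at its centre, x along its axis. It stays there
- nest_a (a point): centre of a part seated in the nest of the lane at x = -40 mm: gutter y = 92 mm, 22 mm above the floor (1 mm play either way). Uphill of it an end stop, 30 mm high, face at gutter y = 115 mm, back at 123; downhill of it a ramp that rises 5 mm from y = 32 to 77 mm, then drops straight back to the floor: this step stops the part rolling back
- nest_b (a point): the same for the lane at x = +40 mm, with an equal ramp and stop
- vblock: small dark steel vee block, 40 x 50 x 35 mm, on the table beside the rack; origin under its centre. A bystander
- collar: plain steel shaft collar, 38 mm across, 30 mm high, standing on end on the table beside the rack; origin under its centre. A bystander
- hammer: hammer lying on the table; origin under its centre. A bystander
- file_a: hand file with a wooden handle, 320 mm long, lying on the table on the robot's right; origin under its blade. A bystander
- file_b: a second, identical file lying beside the first. A bystander
- bar_stock: dark steel square bar, 25 x 120 x 25 mm, lying on the table on the robot's left; origin under its centre. A bystander
There are look-alikes about, which are no part of the job. What is shaped like the roller but blue or turquoise is not meant.

How it is judged (in metres and radians):
On the way:
1. the pipe offcut is on its way up the gutter, on the lane's floor (y of pipe in the frame of gutter between -0.03 and 0.06 m and z of pipe in the frame of gutter below 0.029 m), for 0.1 s.
At the end, for the whole second after the job is handed in: The pipe offcut rests on the nest floor between the ramp's step and the end stop (centre within 6 mm of the nest along the lane), lying across its lane within 0.2 rad, at rest; the roller lies at the foot of its lane within 15 mm of its start (y of pipe in the frame of gutter between 0.086 and 0.098 m and z of pipe in the frame of gutter between 0.018 and 0.0255 m and angle between the x axis of pipe and the x axis of gutter, either way round below 0.2 rad and linear speed of pipe below 0.02 m/s and (distance between pipe and nest_a below 0.01 m or distance between pipe and nest_b below 0.01 m) and y of roller in the frame of gutter below -0.085 m and distance of roller from where it was at the start of the episode below 0.015 m); the robot touches nothing.
It fails at once if the pipe offcut is lifted: its centre more than 34 mm above the gutter's floor (22 mm when lying on it) (z of pipe in the frame of gutter above 0.034 m).
It fails at once if the pipe offcut leaves the gutter (z of pipe in the frame of gutter below 0.012 m).
It fails at once if the roller is moved by more than 15 mm (distance of roller from where it was at the start of the episode above 0.015 m).
It fails at once if another thing on the bench (vee block, collar, hammer, files, square bar) is moved by more than 30 mm (distance of any of vblock, collar, hammer, file_a, file_b, bar_stock from where it was at the start of the episode above 0.03 m).
It also fails if it takes over 40 s, if anything falls off the work surface, if the arm or the gripper's body presses on something with over 40 N, if the wrist force passes 120 N, or if a joint passes its speed limit or range.

## Working session

There is one attempt and no reset: what is moved stays moved. The work goes in short steps, Python scripts to look and compute and a tool call to move; the robot and the scene stay as the last step left them, time stands still between calls to the robot, and variables do not carry over. Pictures are saved under pics/ and viewed, and the job is handed in when it is done.

Besides the shell and the picture viewer there is one more tool, called after "Call:" by a JSON object that holds its "method" and its "body". apply_moves: Moves the arm, as the interface text tells. Its arguments: {"type":"object","properties":{"targets":{"type":"array","items":{"type":"array","items":{"type":"number"}}}},"required":["targets"]}

```bash
ls; mkdir -p pics
python3 - <<'E'
from bench import manip,cams
import cv2
print(manip.get_state())
for n in ["side","top"]:
    im=cams.camera(n); cv2.imwrite(f"pics/{n}0.png",cv2.resize(im[:,:,::-1],(800,600),interpolation=cv2.INTER_CUBIC)); cv2.imwrite(f"pics/raw_{n}0.png",im[:,:,::-1])
    m=cams.camera_model(n); print(n,m)
E
```

```text
pics
{'clock': 0.0, 'joint_positions': array([-7.53713819e+01,  1.18826871e+01,  8.84037177e+01, -3.18523299e-03,
        7.98422001e+01, -8.62242638e+00]), 'qd': array([ 0.11301393,  0.0900194 , -0.0191895 ,  0.06980548,  0.01568987,
        0.0403121 ]), 'joint_torque': array([ 8.19852285e-04, -3.70868146e+01, -2.81417030e+01,  6.98449463e-02,
        3.61136079e-02, -1.88048475e-04]), 'tool_pos': array([ 0.22674522, -0.52747312,  0.18261531]), 'orientation': array([-97.22643201,  89.87135688, 106.02517776]), 'force': array([-0.52766063,  0.07444124,  0.7700067 ]), 'ft_torque': array([ 0.00325085, -0.06978743, -0.0048774 ]), 'gripper_width': 0.09407809581125386}
side {'mtx': array([[393.13654266,   0.        , 250.49190949],
       [  0.        , 393.13654266, 195.3372647 ],
       [  0.        ,   0.        ,   1.        ]]), 'D': array([-0.0530558,  0.       ,  0.       ,  0.       ,  0.       ]), 'rvec': array([ 2.08807249, -0.09891476,  0.03534589]), 'tvec': array([-0.55208493,  0.10127594,  1.05436907])}
top {'mtx': array([[440.77480728,   0.        , 251.88485628],
       [  0.        , 440.77480728, 200.40807231],
       [  0.        ,   0.        ,   1.        ]]), 'D': array([-0.06416547,  0.        ,  0.        ,  0.        ,  0.        ]), 'rvec': array([ 2.1111033 , -2.13548174,  0.14801964]), 'tvec': array([0.0045575 , 0.58172798, 1.23126483])}
```

View pics/side0.png

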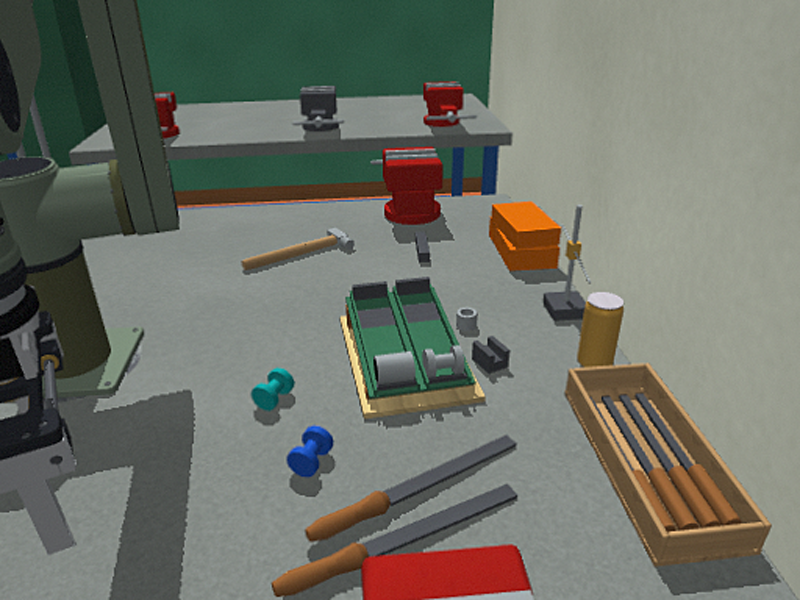

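View pics/top0.png

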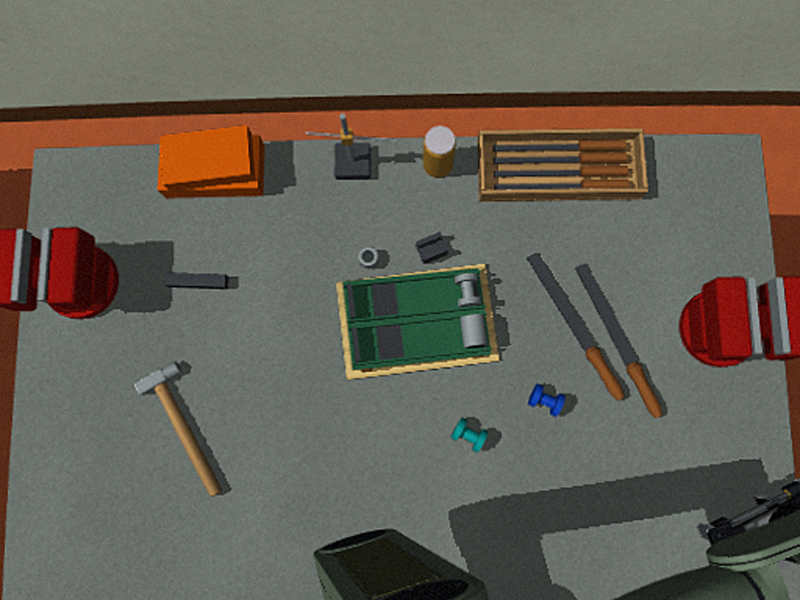

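Run:
```python
import cv2
a=cv2.imread("pics/raw_top0.png")[165:245,210:325]; cv2.imwrite("pics/ztop.png",cv2.resize(a,None,fx=6.9,fy=6.9,interpolation=cv2.INTER_CUBIC))
a=cv2.imread("pics/raw_side0.png")[170:270,210:340]; cv2.imwrite("pics/zside.png",cv2.resize(a,None,fx=6,fy=6,interpolation=cv2.INTER_CUBIC))
```

```text
(no output)
```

View pics/ztop.png

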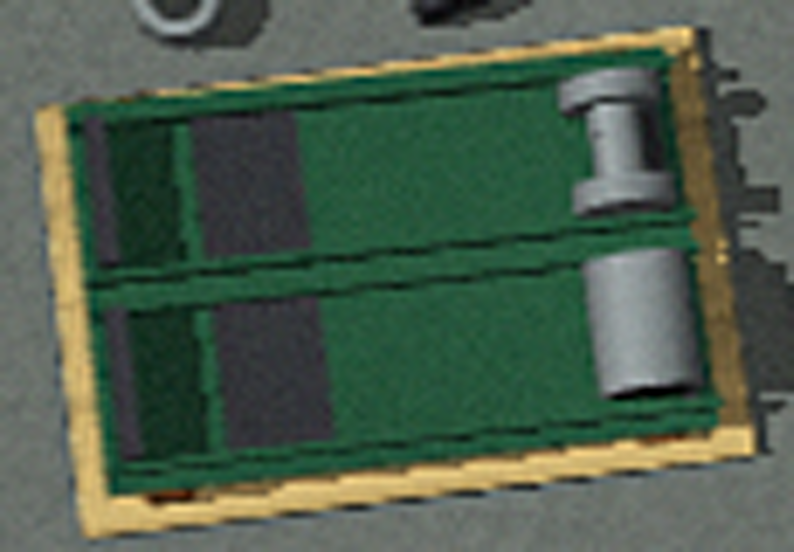

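View pics/zside.png

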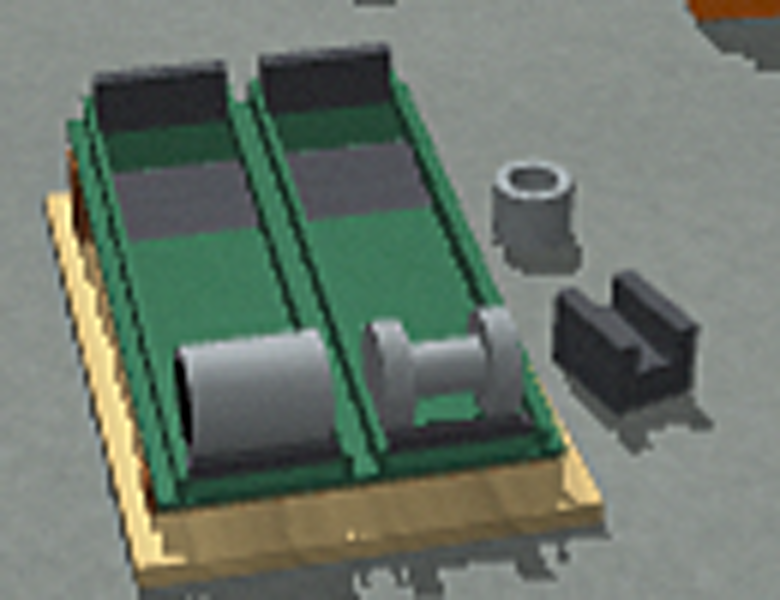

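```bash
cat > h.py <<'E'
import numpy as np,cv2
from scipy.optimize import least_squares
from scipy.spatial.transform import Rotation as R
def G(p): # x,y,yaw -> R,t
    return (R.from_euler('z',p[2])*R.from_euler('x',0.12)).as_matrix(), np.array([p[0],p[1],0.045])
def proj(m,P): return cv2.projectPoints(np.asarray(P,float).reshape(-1,3),m["rvec"],m["tvec"],m["mtx"],m["D"])[0].reshape(-1,2)
E
python3 - <<'E'
from h import *
from bench import cams
top=[((71,32,0),(295,113)),((9,32,0),(312,247)),((-9,32,0),(318,296)),((-71,32,0),(332,437)),
((71,77,5),(190,122)),((9,77,5),(206,255)),((-9,77,5),(213,308)),((-71,77,5),(230,448)),((-9,115,30),(127,310)),((-71,115,30),(143,458))]
side=[((-71,32,0),(132,241)),((-9,32,0),(257,228)),((9,32,0),(303,221)),((71,32,0),(432,208)),
((-71,77,5),(115,176)),((-9,77,5),(240,162)),((9,77,5),(285,155)),((71,77,5),(408,143)),((-71,115,30),(97,80)),((-9,115,30),(226,66)),((9,115,30),(262,60)),((71,115,30),(390,48))]
mt,ms=cams.camera_model("top"),cams.camera_model("side")
P=[np.array([a for a,b in s])/1000 for s in (top,side)]
U=[np.array([b for a,b in top])/6.9+[210-.43,165-.43],np.array([b for a,b in side])/6+[210-.42,170-.42]]
def f(p,w=(1,1)):
    A,t=G(p); return np.concatenate([w[i]*(proj(m,P[i]@A.T+t)-U[i]).ravel() for i,m in enumerate((mt,ms))])
for w in [(1,1),(1,0),(0,1)]:
    r=least_squares(lambda p:f(p,w),[0.5,0,0.1]); print(w,r.x,np.degrees(r.x[2]),np.sqrt(r.cost*2/len(r.fun)))
    A,t=G(r.x)
    if w==(1,1): np.save("g.npy",r.x); print(f(r.x).reshape(-1,2).round(1).tolist())
    for c in [(-40,-98,22),(40,-98,22),(-40,92,22)]: print(c,A@np.array(c)/1 + t*1000)
E
```

```text
(1, 1) [ 0.57440578 -0.04251475  0.119803  ] 6.86420604873891 0.5604202879507215
[[-0.5, -0.6], [-0.2, 0.7], [-0.3, -0.3], [0.5, 0.4], [-0.4, -0.7], [-0.1, 1.0], [-0.4, -0.6], [-0.1, 0.5], [-0.7, -0.8], [-0.4, -0.4], [-1.0, 0.8], [1.0, 0.2], [-0.2, 0.5], [0.5, -0.0], [-0.9, 0.1], [0.4, -0.1], [-0.8, 0.3], [0.3, -0.3], [-0.3, 0.9], [0.1, 0.8], [0.3, 1.1], [0.3, 0.7]]
(-40, -98, 22) [ 546.63566149 -146.5080542    55.10999367]
(40, -98, 22) [ 626.06223752 -136.94672477   55.10999367]
(-40, 92, 22) [524.09080674  40.77349847  77.85531306]
(1, 0) [ 0.57418893 -0.04328412  0.11935889] 6.838760649483747 0.3270854203010085
(-40, -98, 22) [ 546.37262802 -147.26508445   55.10999367]
(40, -98, 22) [ 625.80344246 -137.73902979   55.10999367]
(-40, 92, 22) [523.91094835  40.02646205  77.85531306]
(0, 1) [ 0.57458726 -0.04014069  0.11831336] 6.778856391409117 0.3722002825604361
(-40, -98, 22) [ 546.66225752 -144.09251719   55.10999367]
(40, -98, 22) [ 626.10298829 -134.64951474   55.10999367]
(-40, 92, 22) [524.39640838  43.22241123  77.85531306]
```

```bash
cat >> h.py <<'E'
def plan(yt,ht,off=0.0,xg=-0.040):
    "target: fingertip centre at gutter-coords (xg,yt,ht) mm->m, tool vertical, tool y along +-gutter x; prints shift (tool axes, mm) and rotvec"
    from bench import manip
    s=manip.get_state(); p=np.load("g.npy"); A,t=G(p)
    Rt=R.from_euler('xyz',s["orientation"],degrees=True).as_matrix(); tp=s["tool_pos"]
    tip=A@np.array([xg,yt,ht])+t; tgt=tip+[0,0,0.017]
    xd=np.array([0,0,-1.]); gx=np.array([np.cos(p[2]),np.sin(p[2]),0])
    best=None
    for sg in (1,-1):
        yd=sg*gx; Rd=np.column_stack([xd,yd,np.cross(xd,yd)]); rv=R.from_matrix(Rt.T@Rd).as_rotvec()
        if best is None or np.linalg.norm(rv)<np.linalg.norm(best[0]): best=(rv,Rd)
    tipg=A.T@(tp+Rt[:,0]*0.017-t)
    print("clock",s["clock"],"tcp",tp.round(4),"tip in gutter mm",(tipg*1000).round(1),"F",s["force"].round(1),"w",s["gripper_width"])
    print("target tcp",tgt.round(4),"rot",best[0].round(4)," shift cur tool",((tgt-tp)@Rt*1000).round(1)," shift in aligned tool",((tgt-tp)@best[1]*1000).round(1))
    print("aligned axes (cols)",best[1].round(3).tolist(),"uphill in aligned tool",(A[:,1]@best[1]).round(3))
E
python3 -c "
from h import *
plan(-.148,.014)"
```

```text
clock 0.1 tcp [ 0.2268 -0.5276  0.1827] tip in gutter mm [-403.1 -422.4  172.5] F [-0.8  0.6 -0.4] w 0.09406975715424884
target tcp [ 0.5525 -0.1948  0.0582] rot [-1.2848 -0.0016  0.0015]  shift cur tool [ 125.  -176.9 -430.5]  shift in aligned tool [ 124.5  363.1 -291.4]
aligned axes (cols) [[0.0, 0.993, 0.12], [0.0, 0.12, -0.993], [-1.0, 0.0, 0.0]] uphill in aligned tool [-0.12   0.    -0.993]
```

Call:
{"method": "apply_moves", "body": {"targets": [[0,0,0,-0.143,0,0,26],[0,0,0,-0.143,0,0,26],[0,0,0,-0.143,0,0,26],[0,0,0,-0.143,0,0,26],[0,0,0,-0.143,0,0,26],[0,0,0,-0.143,0,0,26],[0,0,0,-0.143,0,0,26],[0,0,0,-0.143,0,0,26]]}}

```text
clock: 0.9
tool_pos: [0.2268, -0.5278, 0.1831]
orientation: [-164.5, 89.9, 104.6]
force: [0.0, -0.1, 0.7]
gripper_width: 0.0332
```

Call:
{"method": "apply_moves", "body": {"targets": [[0,0,0,-0.141,0,0,26],[0,35,-28,0,0,0,26],[0,35,-28,0,0,0,26],[0,35,-28,0,0,0,26],[0,35,-28,0,0,0,26],[0,35,-28,0,0,0,26],[0,35,-28,0,0,0,26],[0,35,-28,0,0,0,26]]}}

```text
clock: 1.7
tool_pos: [0.4475, -0.3026, 0.1833]
orientation: [-140.0, 90.0, 136.8]
force: [0.9, -0.1, -1.1]
gripper_width: 0.0257
```

```bash
python3 -c "
from h import *
plan(-.148,.014)"
```

```text
clock 1.7 tcp [ 0.4475 -0.3026  0.1833] tip in gutter mm [-157.1 -226.8  149.6] F [ 0.9 -0.1 -1.1] w 0.02571068501344858
target tcp [ 0.5525 -0.1948  0.0582] rot [ 0.0001 -0.0005  0.0004]  shift cur tool [125.2 117.1 -94.4]  shift in aligned tool [125.2 117.1 -94.5]
aligned axes (cols) [[0.0, 0.993, 0.12], [0.0, 0.12, -0.993], [-1.0, 0.0, 0.0]] uphill in aligned tool [-0.12   0.    -0.993]
```

Call:
{"method": "apply_moves", "body": {"targets": [[0,30,-24,0,0,0,26],[0,30,-24,0,0,0,26],[0,30,-24,0,0,0,26],[0,27,-22,0,0,0,26],[35,0,0,0,0,0,26],[35,0,0,0,0,0,26],[30,0,0,0,0,0,26],[10,0,0,0,0,0,26]]}}

```text
clock: 2.5
tool_pos: [0.5484, -0.1951, 0.0693]
orientation: [-124.7, 89.5, 152.2]
force: [-0.4, 0.4, -0.8]
gripper_width: 0.0261
```

Run:
```python
from h import *
from bench import cams
plan(-.148,.014)
for n in ("side","wrist"):
    im=cams.camera(n)[:,:,::-1]
    if n=="side": im=im[150:290,180:360]
    cv2.imwrite(f"pics/{n}1.png",cv2.resize(im,(720,560) if n=="side" else (640,480),interpolation=cv2.INTER_CUBIC))
```

```text
clock 2.5 tcp [ 0.5484 -0.1951  0.0693] tip in gutter mm [ -44.2 -146.4   25. ] F [-0.4  0.4 -0.8] w 0.026088705487956474
target tcp [ 0.5525 -0.1948  0.0582] rot [ 0.0005 -0.0048  0.0069]  shift cur tool [11.1  4.1  0.3]  shift in aligned tool [11.1  4.1  0.2]
aligned axes (cols) [[0.0, 0.993, 0.12], [0.0, 0.12, -0.993], [-1.0, 0.0, 0.0]] uphill in aligned tool [-0.12   0.    -0.993]
```

View pics/side1.png

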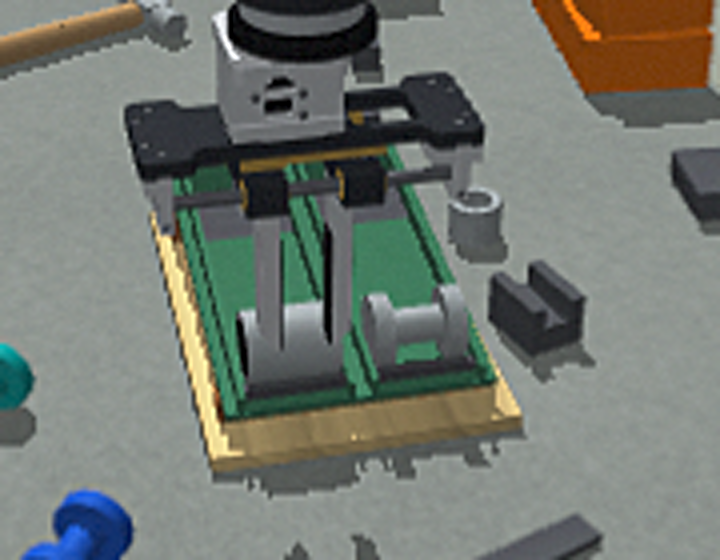

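View pics/wrist1.png

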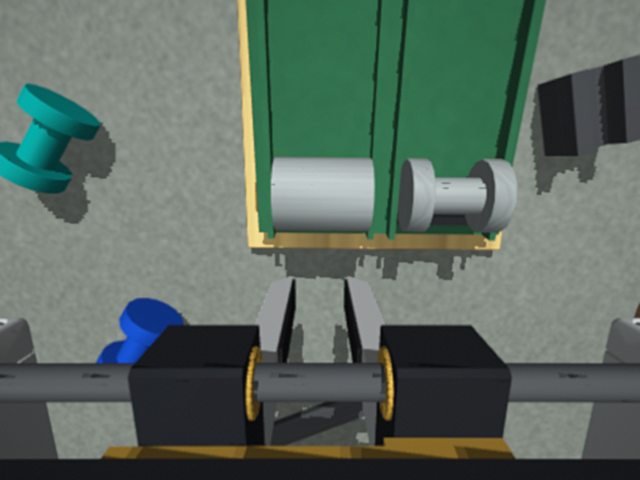

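Call:
{"method": "apply_moves", "body": {"targets": [[5,2,0,0,0,0,26],[5,2,0,0,0,0,26],[0,0,0,0,0,0,26],[0,0,0,0,0,0,26]]}}

```text
clock: 3.0
tool_pos: [0.5562, -0.1969, 0.0646]
orientation: [54.2, 89.9, -28.9]
force: [-0.5, -0.6, -0.3]
gripper_width: 0.026
```

```bash
python3 -c "
from h import *
plan(-.128,.014)"
```

```text
clock 3.0 tcp [ 0.5562 -0.1969  0.0646] tip in gutter mm [ -36.5 -149.7   20.6] F [-0.5 -0.6 -0.3] w 0.025973047174939874
target tcp [ 0.5501 -0.1751  0.0606] rot [ 0.0002  0.0009 -0.0012]  shift cur tool [  4.   -3.5 -22.4]  shift in aligned tool [  4.   -3.5 -22.4]
aligned axes (cols) [[0.0, 0.993, 0.12], [0.0, 0.12, -0.993], [-1.0, 0.0, 0.0]] uphill in aligned tool [-0.12   0.    -0.993]
```

Call:
{"method": "apply_moves", "body": {"targets": [[3,-2,0,0,0,0,26],[3,-1.5,0,0,0,0,26],[-0.6,0,-5,0,0,0,26],[-0.6,0,-5,0,0,0,26],[-0.4,0,-3,0,0,0,26],[0,0,0,0,0,0,26],[0,0,0,0,0,0,26]]}}

```text
clock: 3.7
tool_pos: [0.5507, -0.184, 0.0595]
orientation: [39.6, 90.0, -43.5]
force: [-0.4, -0.4, 0.1]
gripper_width: 0.0261
```

Run:
```python
from h import *
from bench import cams
plan(-.128,.014)
for n in ("side","wrist"):
    im=cams.camera(n)[:,:,::-1]
    if n=="side": im=im[150:290,180:360]
    cv2.imwrite(f"pics/{n}2.png",cv2.resize(im,(720,560) if n=="side" else (640,480),interpolation=cv2.INTER_CUBIC))
```

```text
clock 3.7 tcp [ 0.5507 -0.184   0.0595] tip in gutter mm [ -40.4 -136.9   14. ] F [-0.4 -0.4  0.1] w 0.0261255943217551
target tcp [ 0.5501 -0.1751  0.0606] rot [ 0.0007  0.0003 -0.0003]  shift cur tool [-1.1  0.4 -8.9]  shift in aligned tool [-1.1  0.4 -8.9]
aligned axes (cols) [[0.0, 0.993, 0.12], [0.0, 0.12, -0.993], [-1.0, 0.0, 0.0]] uphill in aligned tool [-0.12   0.    -0.993]
```

View pics/side2.png

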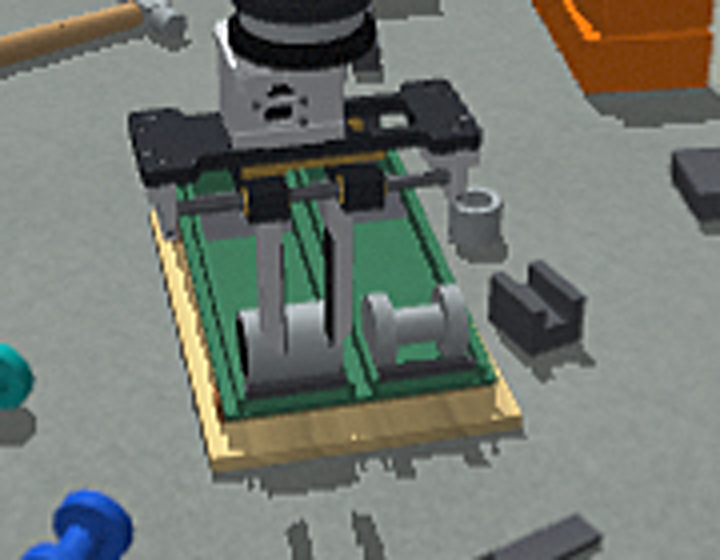

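View pics/wrist2.png

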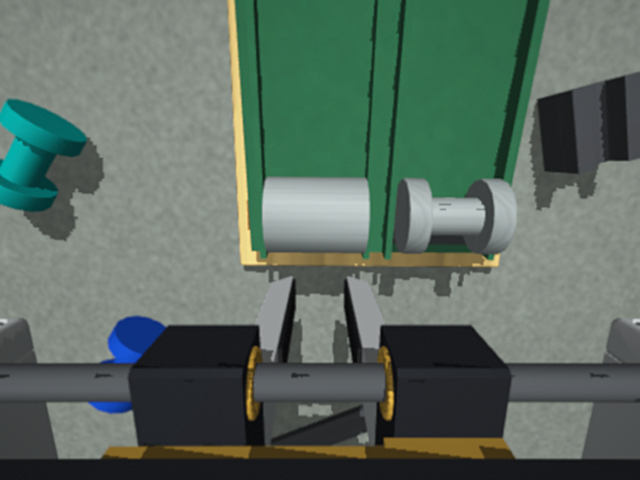

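Call:
{"method": "apply_moves", "body": {"targets": [[-0.5,0,-4,0,0,0,26],[-0.5,0,-4,0,0,0,26],[-0.5,0,-4,0,0,0,26],[-0.6,0,-5,0,0,0,26],[-0.6,0,-5,0,0,0,26],[-0.6,0,-5,0,0,0,26]]}}

```text
clock: 4.4
tool_pos: [0.5473, -0.1568, 0.0627]
orientation: [130.1, 90.0, 47.0]
force: [0.2, -0.3, -0.3]
gripper_width: 0.0259
```

Run:
```python
from h import *
from bench import cams
plan(-.07,.014)
for n in ("wrist",):
    im=cams.camera(n)[:,:,::-1]
    cv2.imwrite(f"pics/{n}3.png",cv2.resize(im,(640,480),interpolation=cv2.INTER_CUBIC))
```

```text
clock 4.4 tcp [ 0.5473 -0.1568  0.0627] tip in gutter mm [ -40.6 -109.3   13.9] F [ 0.2 -0.3 -0.3] w 0.025917847994772394
target tcp [ 0.5432 -0.118   0.0675] rot [ 0.0003 -0.     -0.    ]  shift cur tool [ -4.8   0.6 -39. ]  shift in aligned tool [ -4.8   0.6 -39. ]
aligned axes (cols) [[0.0, 0.993, 0.12], [0.0, 0.12, -0.993], [-1.0, 0.0, 0.0]] uphill in aligned tool [-0.12   0.    -0.993]
```

View pics/wrist3.png

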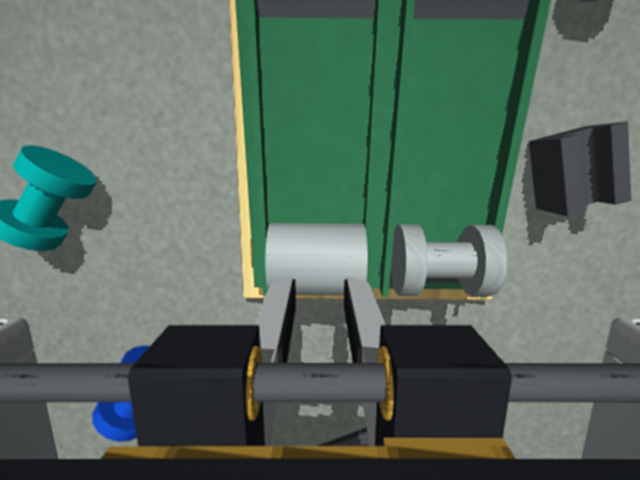

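Run:
```python
from h import *
from bench import cams
im=cams.camera("side")[:,:,::-1][200:270,210:310]
cv2.imwrite("pics/side3.png",cv2.resize(im,(800,560),interpolation=cv2.INTER_CUBIC))
im=cams.camera("top")[:,:,::-1][165:245,210:325]
cv2.imwrite("pics/top3.png",cv2.resize(im,None,fx=6.9,fy=6.9,interpolation=cv2.INTER_CUBIC))
```

```text
(no output)
```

View pics/side3.png

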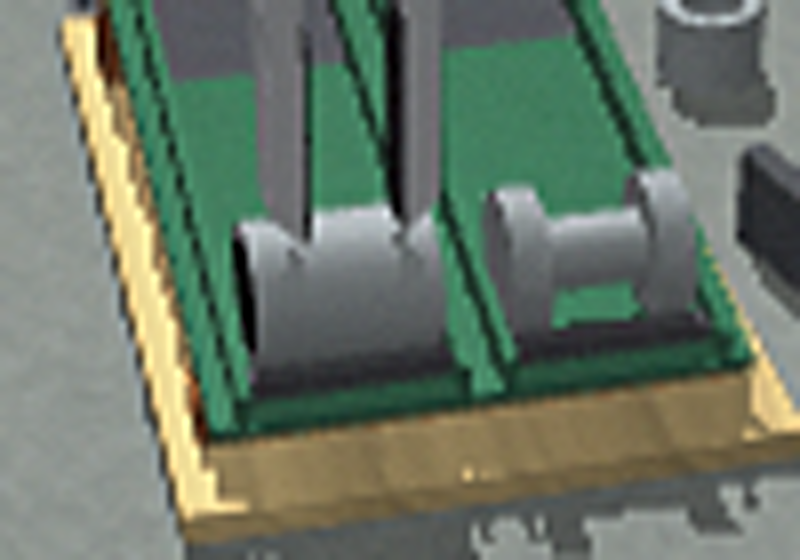

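View pics/top3.png

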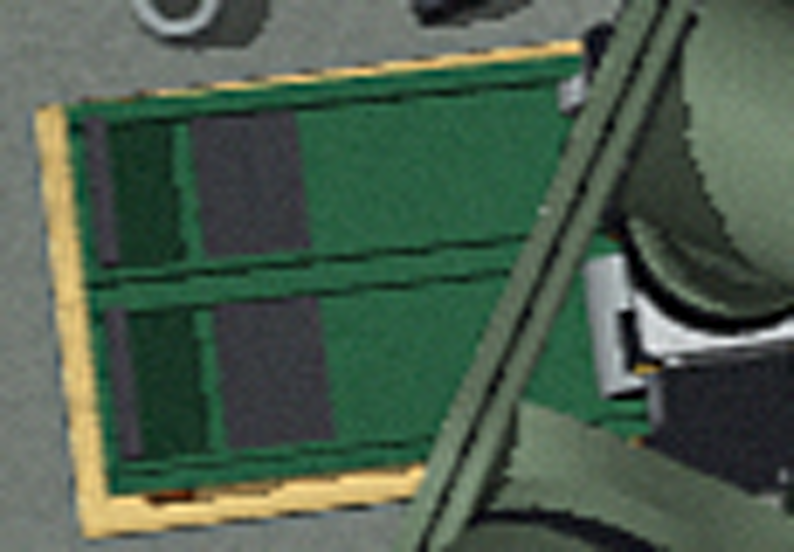

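Run:
```python
from h import *
from bench import cams,manip
ms=cams.camera_model("side"); p=np.load("g.npy");A,t=G(p)
for y in (-.137,-.1093):
  for x in (-.0595,-.0205):
    q=A@np.array([x,y,.014])+t
    print(y,x,proj(ms,q), "s2",(proj(ms,q)-[180,150])*4,"s3",(proj(ms,q)-[210,200])*8)
for g in [(-.068,-.098,.044),(-.012,-.098,.044),(-.068,-.120,.022),(-.012,-.12,.022)]: print(g,(proj(ms,A@np.array(g)+t)-[210,200])*8)
q=manip.get_state(); print(q["tool_pos"])
```

```text
-0.137 -0.0595 [[247.43407502 250.10633237]] s2 [[269.73630009 400.42532947]] s3 [[299.47260018 400.85065894]]
-0.137 -0.0205 [[263.86244922 247.79085425]] s2 [[335.44979688 391.16341698]] s3 [[430.89959377 382.32683397]]
-0.1093 -0.0595 [[245.11225886 242.00159795]] s2 [[260.44903544 368.00639181]] s3 [[280.89807089 336.01278362]]
-0.1093 -0.0205 [[261.17929166 239.79704745]] s2 [[324.71716666 359.18818979]] s3 [[409.43433332 318.37637957]]
(-0.068, -0.098, 0.044) [[244.92027644 238.59446964]]
(-0.012, -0.098, 0.044) [[431.40687223 214.04325552]]
(-0.068, -0.12, 0.022) [[259.37015234 344.66715117]]
(-0.012, -0.12, 0.022) [[446.49029898 318.92888888]]
[ 0.54736734 -0.15687195  0.06272313]
```

Run:
```python
from h import *
from bench import cams,manip
s=manip.get_state();m=cams.camera_model("wrist");p=np.load("g.npy");A,t=G(p)
Rt=R.from_euler('xyz',s["orientation"],degrees=True).as_matrix()
Rc=cv2.Rodrigues(m["rvec"])[0]; c=-Rc.T@m["tvec"]
print("cam in tool mm",(c-s["tool_pos"])@Rt*1000,"cam world",c, "view dir in tool",Rc[2]@Rt, "x",Rc[0]@Rt)
for nm,g in dict(tipL=None,pipe_topL=(-.068,-.098,.044),pipe_topR=(-.012,-.098,.044),ramp=(-.071,.032,0),rampr=(-.009,.032,0),ramp2=(.009,.032,0),base=(-.04,-.13,0)).items():
    if g: print(nm,proj(m,A@np.array(g)+t)*1.25)
for ax in (17,0,-13,-30):
  for ly in (13,25.5,-13,-25.5):
    for lz in(-8,):
      q=s["tool_pos"]+Rt@np.array([ax,ly,lz])/1000; print(ax,ly,lz,(proj(m,q)*1.25).round())
```

```text
cam in tool mm [-2.00539470e+02 -7.94849238e-02 -7.18008702e+01] cam world [ 0.5386252  -0.08558697  0.26325612] view dir in tool [ 0.96807936 -0.00148253  0.2506395 ] x [ 1.71001111e-03  9.99998300e-01 -6.89811896e-04]
pipe_topL [[270.12345376 273.46059199]]
pipe_topR [[371.51005061 273.66382054]]
ramp [[263.20025711  17.3284046 ]]
rampr [[379.5066238   17.45868424]]
ramp2 [[413.30938051  17.45067945]]
base [[320.5244128  287.31979048]]
17 13 -8 [[340. 257.]]
17 25.5 -8 [[360. 257.]]
17 -13 -8 [[299. 257.]]
17 -25.5 -8 [[280. 257.]]
0 13 -8 [[342. 265.]]
0 25.5 -8 [[363. 265.]]
0 -13 -8 [[298. 265.]]
0 -25.5 -8 [[277. 265.]]
-13 13 -8 [[343. 272.]]
-13 25.5 -8 [[366. 272.]]
-13 -13 -8 [[296. 272.]]
-13 -25.5 -8 [[274. 272.]]
-30 13 -8 [[345. 283.]]
-30 25.5 -8 [[370. 283.]]
-30 -13 -8 [[294. 283.]]
-30 -25.5 -8 [[270. 283.]]
```

Run:
```python
from h import *
from bench import cams,manip
ms=cams.camera_model("side")
Rt=R.from_euler('xyz',[-97.226,89.871,106.025],degrees=True).as_matrix();tp=np.array([.22675,-.5275,.1826])
im=cv2.imread("pics/raw_side0.png"); im=cv2.resize(im,(800,600),interpolation=cv2.INTER_CUBIC)
for ax,c in ((17,(0,0,255)),(0,(0,255,255)),(-25,(255,0,0)),(-80,(255,0,255))):
  for s in(1,-1):
   for l in (47,59.5):
    u=proj(ms,tp+Rt@np.array([ax,s*l,0])/1000)[0]*1.5625; print(ax,s*l,u)
    cv2.circle(im,tuple(int(v) for v in u),3,c,-1)
cv2.imwrite("pics/chk.png",cv2.resize(im[300:600,0:250],(750,900))[300:,:])
```

```text
17 47 [ 74.87695944 578.02051686]
17 59.5 [ 76.18057351 589.83768916]
17 -47 [ 66.78914925 501.23492966]
17 -59.5 [ 65.90031826 492.40275532]
0 47 [ 68.88163812 564.76573492]
0 59.5 [ 70.07703927 576.55904421]
0 -47 [ 61.51668339 488.3757503 ]
0 -59.5 [ 60.7129452  479.61543116]
-25 47 [ 59.70556972 544.3551071 ]
-25 59.5 [ 60.72580635 556.08943167]
-25 -47 [ 53.499123   468.71084045]
-25 -59.5 [ 52.8305247  460.07564656]
-80 47 [ 37.88601674 495.21114087]
-80 59.5 [ 38.443477   506.69368805]
-80 -47 [ 34.68231874 422.02295929]
-80 -59.5 [ 34.35786203 413.75767113]
```

View pics/chk.png

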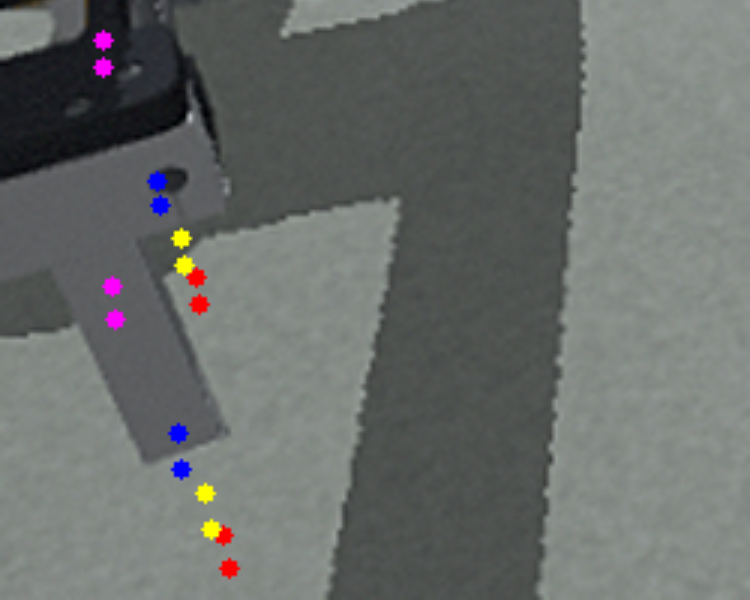

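Run:
```python
from h import *
from bench import cams,manip
s=manip.get_state();m=cams.camera_model("side")
Rt=R.from_euler('xyz',s["orientation"],degrees=True).as_matrix()
for ax in (17,-20,-25,-30,-35):
  print(ax,[((proj(m,s["tool_pos"]+Rt@np.array([ax,ly,8])/1000)[0]-[210,200])*8).round().tolist() for ly in (-25.5,-13,13,25.5)])
```

```text
17 [[264.0, 355.0], [306.0, 350.0], [393.0, 338.0], [434.0, 332.0]]
-20 [[261.0, 252.0], [304.0, 246.0], [392.0, 234.0], [434.0, 229.0]]
-25 [[261.0, 237.0], [304.0, 232.0], [392.0, 220.0], [434.0, 214.0]]
-30 [[260.0, 223.0], [303.0, 217.0], [392.0, 206.0], [434.0, 200.0]]
-35 [[260.0, 208.0], [303.0, 203.0], [392.0, 191.0], [434.0, 186.0]]
```

Call:
{"method": "apply_moves", "body": {"targets": [[0,0,15,0,0,0,26],[0,0,15,0,0,0,26],[0,0,15,0,0,0,26],[0,0,0,0,0,0,26],[0,0,0,0,0,0,26]]}}

```text
clock: 5.05
tool_pos: [0.5526, -0.2029, 0.0625]
orientation: [-165.8, 90.0, 111.0]
force: [-0.7, 0.2, -0.3]
gripper_width: 0.0263
```

Run:
```python
from h import *
from bench import cams,manip
plan(-.148,.014)
s=manip.get_state();m=cams.camera_model("side")
im=cams.camera("side")[:,:,::-1][200:270,210:310]
im=cv2.resize(im,(800,560),interpolation=cv2.INTER_CUBIC)
Rt=R.from_euler('xyz',s["orientation"],degrees=True).as_matrix()
for ax in (17,-20,-30):
  for ly in (-25.5,-13,13,25.5):
    u=((proj(m,s["tool_pos"]+Rt@np.array([ax,ly,8])/1000)[0]-[210,200]+.5)*8); cv2.circle(im,tuple(int(v) for v in u),3,(0,0,255) if ax==17 else (255,0,0),-1)
cv2.imwrite("pics/side4.png",im)
```

```text
clock 5.05 tcp [ 0.5526 -0.2029  0.0625] tip in gutter mm [ -40.8 -155.5   19.2] F [-0.7  0.2 -0.3] w 0.026259203427481684
target tcp [ 0.5525 -0.1948  0.0582] rot [-0.0017 -0.0004  0.0001]  shift cur tool [ 4.3  0.8 -8.1]  shift in aligned tool [ 4.3  0.8 -8.1]
aligned axes (cols) [[0.0, 0.993, 0.12], [0.0, 0.12, -0.993], [-1.0, 0.0, 0.0]] uphill in aligned tool [-0.12   0.    -0.993]
```

View pics/side4.png

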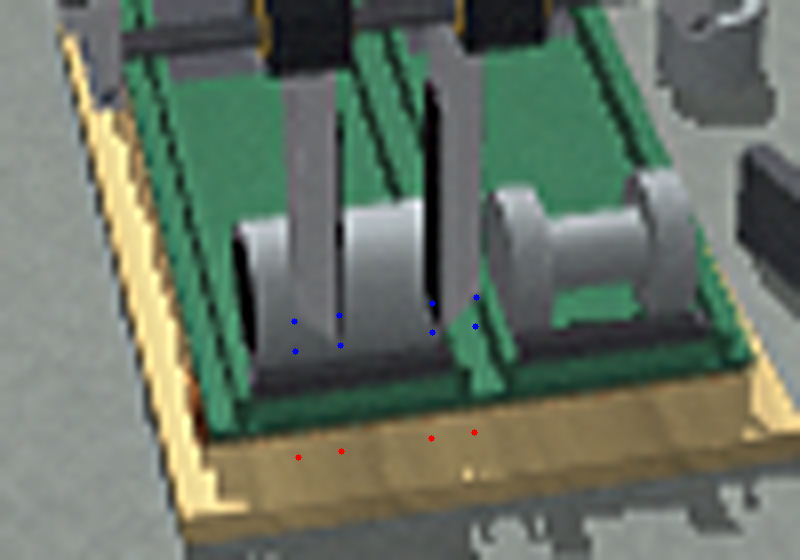

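```bash
sed -i 's/+\[0,0,0.017\]/+[0,0,-0.024]/; s/Rt\[:,0\]\*0.017/Rt[:,0]*-0.024/' h.py; python3 -c "
from h import *
plan(-.152,.015)"
```

```text
clock 5.1 tcp [ 0.5525 -0.2023  0.0624] tip in gutter mm [ -40.9 -150.    59.8] F [-0.3 -0.   0.3] w 0.02602256527772255
target tcp [ 0.5529 -0.1989  0.0177] rot [-0.0008 -0.0006  0.0004]  shift cur tool [44.7  0.9 -3.3]  shift in aligned tool [44.7  0.9 -3.3]
aligned axes (cols) [[0.0, 0.993, 0.12], [0.0, 0.12, -0.993], [-1.0, 0.0, 0.0]] uphill in aligned tool [-0.12   0.    -0.993]
```

Call:
{"method": "apply_moves", "body": {"targets": [[8,0,0,0,0,0,26],[8,0,0,0,0,0,26],[8,0,0,0,0,0,26],[8,0,0,0,0,0,26],[6,0.5,0,0,0,0,26],[0,0,0,0,0,0,26]]}}

```text
clock: 5.7
tool_pos: [0.5522, -0.2012, 0.0231]
orientation: [-125.7, 89.8, 151.2]
force: [-0.4, 0.2, 0.1]
gripper_width: 0.026
```

```bash
cat >> h.py <<'E'
def snap(tag,side=True,wrist=True):
    from bench import cams
    o=[]
    im=cams.camera("side")[:,:,::-1][170:270,210:310]; o.append(cv2.resize(im,(400,400),interpolation=cv2.INTER_CUBIC))
    im=cams.camera("wrist")[:,:,::-1][:300]; o.append(cv2.resize(im,(400,400*300//512),interpolation=cv2.INTER_AREA))
    H=np.zeros((400,800,3),np.uint8); H[:,:400]=o[0]; H[:o[1].shape[0],400:]=o[1]
    cv2.imwrite(f"pics/{tag}.png",H)
E
python3 -c "
from h import *
plan(-.130,.015); snap('s5')"
```

```text
clock 5.7 tcp [ 0.5522 -0.2012  0.0231] tip in gutter mm [ -40.9 -153.6   20.6] F [-0.4  0.2  0.1] w 0.025976688366714882
target tcp [ 0.5503 -0.1772  0.0203] rot [ 0.0004 -0.0016  0.0022]  shift cur tool [  2.8   1.  -24. ]  shift in aligned tool [  2.8   1.  -24. ]
aligned axes (cols) [[0.0, 0.993, 0.12], [0.0, 0.12, -0.993], [-1.0, 0.0, 0.0]] uphill in aligned tool [-0.12   0.    -0.993]
```

View pics/s5.png

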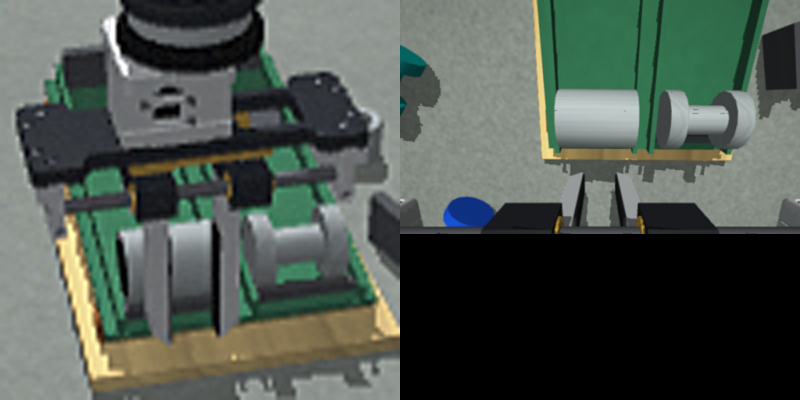

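Call:
{"method": "apply_moves", "body": {"targets": [[4,1,0,0,0,0,26],[0,0,-5,0,0,0,26],[-0.3,0,-5,0,0,0,26],[-0.6,0,-5,0,0,0,26],[-0.6,0,-5,0,0,0,26],[-0.6,0,-5,0,0,0,26],[-0.6,0,-5,0,0,0,26],[-0.6,0,-5,0,0,0,26]]}}

```text
clock: 6.6
tool_pos: [0.5502, -0.1668, 0.0243]
orientation: [46.2, 90.0, -36.9]
force: [-1.0, -0.1, 0.7]
gripper_width: 0.0261
```

```bash
python3 -c "
from h import *
plan(-.110,.015); snap('s6')"
```

```text
clock 6.6 tcp [ 0.5502 -0.1668  0.0243] tip in gutter mm [ -38.9 -119.2   17.6] F [-1.  -0.1  0.7] w 0.02612344586021636
target tcp [ 0.548  -0.1575  0.0227] rot [ 0.0003  0.0004 -0.0005]  shift cur tool [ 1.5 -1.1 -9.5]  shift in aligned tool [ 1.5 -1.1 -9.5]
aligned axes (cols) [[0.0, 0.993, 0.12], [0.0, 0.12, -0.993], [-1.0, 0.0, 0.0]] uphill in aligned tool [-0.12   0.    -0.993]
```

View pics/s6.png

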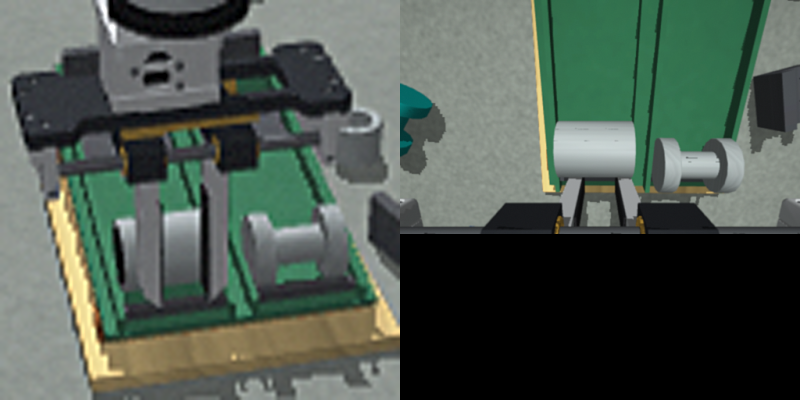

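Call:
{"method": "apply_moves", "body": {"targets": [[-0.4,-1,-5,0,0,0,26],[-0.6,0,-5,0,0,0,26],[-0.6,0,-5,0,0,0,26],[-0.6,0,-5,0,0,0,26],[-0.6,0,-5,0,0,0,26],[-0.6,0,-5,0,0,0,26],[-0.6,0,-5,0,0,0,26],[-0.6,0,-5,0,0,0,26]]}}

```text
clock: 7.5
tool_pos: [0.5442, -0.127, 0.0286]
orientation: [91.6, 90.0, 8.5]
force: [0.8, -0.5, 0.6]
gripper_width: 0.0261
```

Call:
{"method": "apply_moves", "body": {"targets": [[-0.5,0,-5,0,0,0,26],[-0.6,0,-5,0,0,0,26],[-0.6,0,-5,0,0,0,26],[-0.6,0,-5,0,0,0,26],[-0.6,0,-5,0,0,0,26],[-0.6,0,-5,0,0,0,26],[-0.6,0,-5,0,0,0,26],[-0.6,0,-5,0,0,0,26]]}}

```text
clock: 8.3
tool_pos: [0.5394, -0.0873, 0.0333]
orientation: [124.8, 90.0, 41.6]
force: [0.3, -0.5, 0.6]
gripper_width: 0.0263
```

```bash
python3 -c "
from h import *
plan(0.02,.015); snap('s7')"
```

```text
clock 8.3 tcp [ 0.5394 -0.0873  0.0333] tip in gutter mm [-40.1 -38.5  17.1] F [ 0.3 -0.5  0.6] w 0.026267982419660843
target tcp [ 0.5325 -0.0294  0.0383] rot [ 0.0002 -0.     -0.    ]  shift cur tool [ -5.    0.1 -58.3]  shift in aligned tool [ -5.    0.1 -58.3]
aligned axes (cols) [[0.0, 0.993, 0.12], [0.0, 0.12, -0.993], [-1.0, 0.0, 0.0]] uphill in aligned tool [-0.12   0.    -0.993]
```

View pics/s7.png

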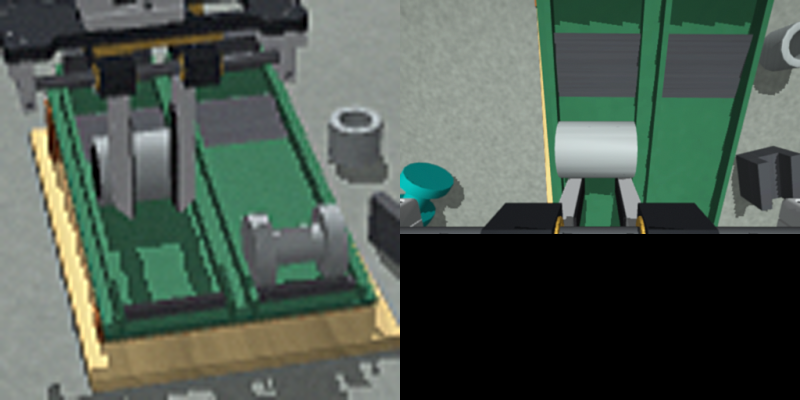

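Call:
{"method": "apply_moves", "body": {"targets": [[-0.5,0,-5,0,0,0,26],[-0.6,0,-5,0,0,0,26],[-0.6,0,-5,0,0,0,26],[-0.6,0,-5,0,0,0,26],[-0.6,0,-5,0,0,0,26],[-0.6,0,-5,0,0,0,26],[-0.6,0,-5,0,0,0,26],[-0.6,0,-5,0,0,0,26]]}}

```text
clock: 9.2
tool_pos: [0.5347, -0.0477, 0.0381]
orientation: [22.7, 90.0, -60.4]
force: [-0.1, -1.3, 0.8]
gripper_width: 0.0261
```

Call:
{"method": "apply_moves", "body": {"targets": [[-0.6,0,-5,0,0,0,26],[-0.6,0,-5,0,0,0,26],[-0.6,0,-5,0,0,0,26],[-0.6,0,-5,0,0,0,26],[-0.6,0,-4,0,0,0,26],[-0.6,0,-4,0,0,0,26]]}}

```text
clock: 9.8
tool_pos: [0.5313, -0.0199, 0.0416]
orientation: [-15.8, 90.0, -98.9]
force: [0.6, -1.1, 1.3]
gripper_width: 0.0258
```

```bash
python3 -c "
from h import *
plan(0.062,.015); snap('s8')"
```

```text
clock 9.8 tcp [ 0.5313 -0.0199  0.0416] tip in gutter mm [-40.1  29.9  17.1] F [ 0.6 -1.1  1.3] w 0.025818953920145483
target tcp [0.5276 0.012  0.0433] rot [0.0003 0.0001 0.    ]  shift cur tool [ -1.7   0.1 -32.1]  shift in aligned tool [ -1.7   0.1 -32.1]
aligned axes (cols) [[0.0, 0.993, 0.12], [0.0, 0.12, -0.993], [-1.0, 0.0, 0.0]] uphill in aligned tool [-0.12   0.    -0.993]
```

View pics/s8.png

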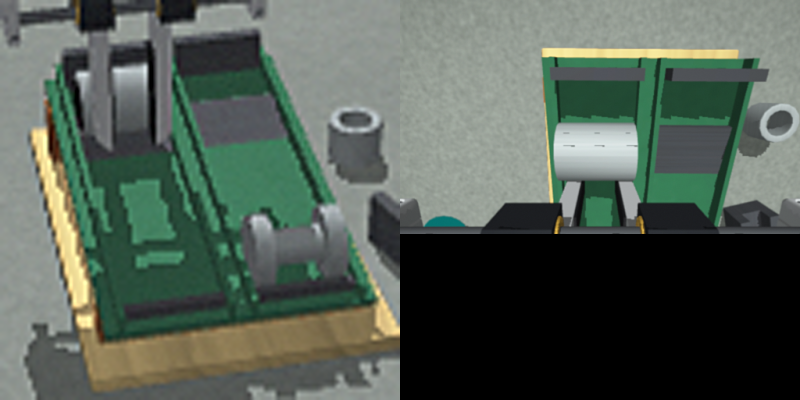

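Call:
{"method": "apply_moves", "body": {"targets": [[-0.4,0,-3,0,0,0,26],[-0.4,0,-3,0,0,0,26],[-0.4,0,-3,0,0,0,26],[-0.4,0,-3,0,0,0,26],[-0.3,0,-3,0,0,0,26],[-0.3,0,-3,0,0,0,26],[-0.2,0,-2,0,0,0,26],[-0.2,0,-2,0,0,0,26]]}}

```text
clock: 10.7
tool_pos: [0.5284, 0.0021, 0.044]
orientation: [-131.5, 90.0, 145.3]
force: [0.7, 0.2, -0.1]
gripper_width: 0.0259
```

```bash
python3 -c "
from h import *
plan(0.062,.015); snap('s9')"
```

```text
clock 10.7 tcp [0.5284 0.0021 0.044 ] tip in gutter mm [-40.3  52.1  16.9] F [ 0.7  0.2 -0.1] w 0.025875267688706582
target tcp [0.5276 0.012  0.0433] rot [ 0.0004 -0.0004  0.0004]  shift cur tool [  0.7   0.3 -10. ]  shift in aligned tool [  0.7   0.3 -10. ]
aligned axes (cols) [[0.0, 0.993, 0.12], [0.0, 0.12, -0.993], [-1.0, 0.0, 0.0]] uphill in aligned tool [-0.12   0.    -0.993]
```

View pics/s9.png

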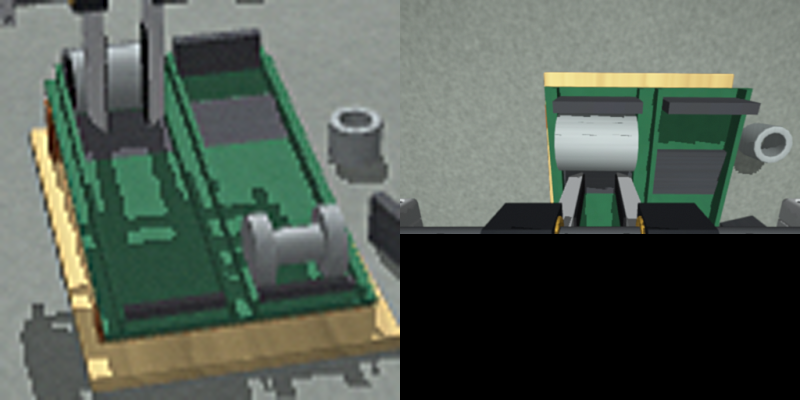

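Run:
```python
from h import *
from bench import cams
im=cams.camera("wrist")[:,:,::-1].copy(); m=cams.camera_model("wrist");A,t=G(np.load("g.npy"))
im=cv2.resize(im[120:270,170:340],None,fx=4.5,fy=4.5,interpolation=cv2.INTER_CUBIC)
th=np.linspace(0,2*np.pi,400)
for y,z,c in ((.092,.022,(0,0,255)),(.080,.0265,(255,0,0))):
    P=np.array([[-.04,y+.022*np.cos(a),z+.022*np.sin(a)] for a in th]); u=(proj(m,P@A.T+t)-[170,120]+.5)*4.5-.5
    for v in (u[:,1].min(),u[:,1].max()): cv2.line(im,(150,int(v)),(500,int(v)),c,1)
cv2.imwrite("pics/w9.png",im)
```

```text
(no output)
```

View pics/w9.png

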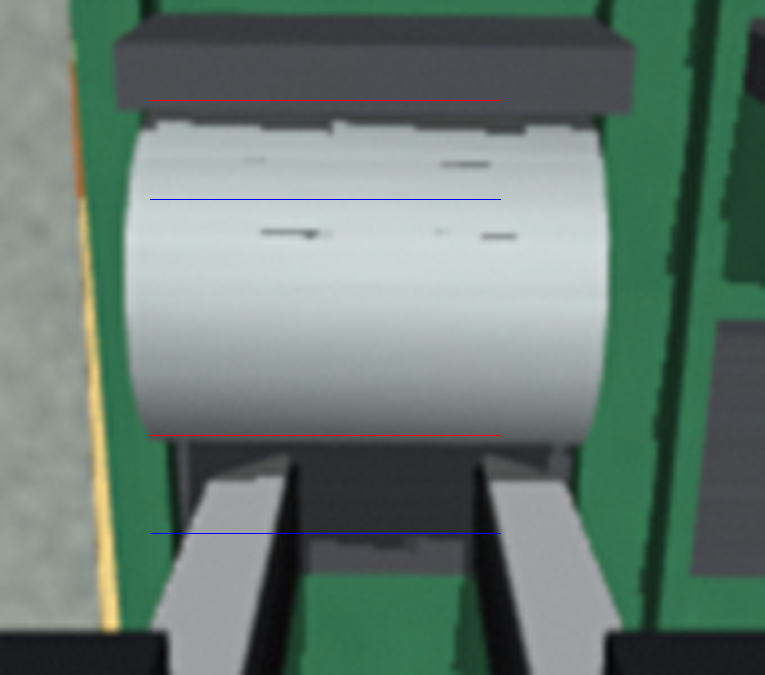

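Call:
{"method": "apply_moves", "body": {"targets": [[0,0,10,0,0,0,26],[-2,0,15,0,0,0,26],[-20,0,5,0,0,0,26],[-30,0,0,0,0,0,26],[-40,0,0,0,0,0,26],[-30,0,0,0,0,0,26],[0,0,0,0,0,0,26],[0,0,0,0,0,0,26]]}}

```text
clock: 11.65
tool_pos: [0.5329, -0.0294, 0.1668]
orientation: [63.0, 89.9, -20.1]
force: [-0.2, -0.3, -1.5]
gripper_width: 0.0261
```

Run:
```python
from h import *
from bench import cams,manip
A,t=G(np.load("g.npy")); th=np.linspace(0,2*np.pi,60)
for n,(r0,r1,c0,c1) in dict(side=(160,270,210,330),wrist=(0,384,0,512)).items():
    m=cams.camera_model(n); im=cams.camera(n)[:,:,::-1][r0:r1,c0:c1]; k=6 if n=="side" else 1.5
    im=cv2.resize(im,None,fx=k,fy=k,interpolation=cv2.INTER_CUBIC)
    for x0,y0 in ((-.04,.092),(.04,-.098)):
      for dx in(-.028,.028):
        P=np.array([[x0+dx,y0+.022*np.cos(a),.022+.022*np.sin(a)] for a in th]); u=((proj(m,P@A.T+t)-[c0,r0]+.5)*k-.5).astype(np.int32)
        cv2.polylines(im,[u],True,(0,0,255),1)
    cv2.imwrite(f"pics/end_{n}.png",im)
print(manip.get_state()["force"],manip.get_state()["clock"])
```

```text
[ 0.10495625  1.0878147  -0.19080964] 11.75
```

View pics/end_side.png

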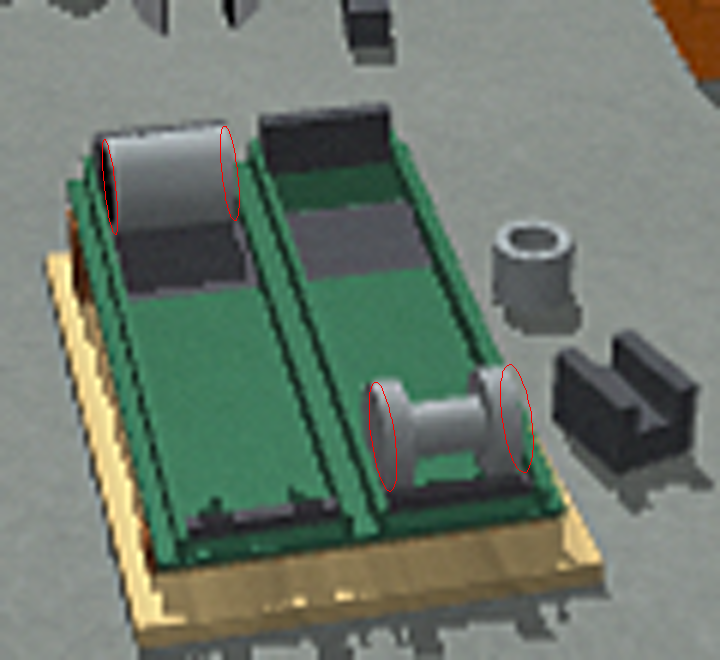

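View pics/end_wrist.png

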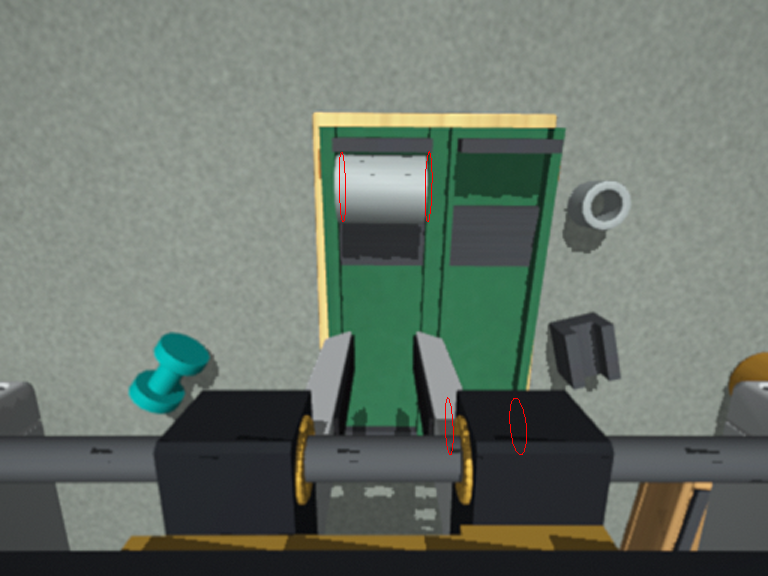

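Both views show the pipe sitting straight in the nest against the stop. Its ends match the predicted nest outline to about 1 px. The roller, collar and vee block have not moved, and the gripper is clear.

```bash
python3 -c "
from bench import manip
print(manip.job_done())"
```

```text
the job is handed in; nothing more can be done
None
```

I pushed the plain pipe offcut up its own lane (x = -40 mm) with the fingertips, over the ramp and into the nest. I then backed the arm off, lifted it clear and handed the job in at about 11.8 s.

**Last checks:** the side and wrist pictures show the pipe lying straight across its lane, between the ramp's step and the end stop. The outline I projected for a seated part matched to about 1–2 mm. In the side picture the roller was at its starting place at the foot of its lane, and the collar and vee block stood as before. I did not check the hammer, files and square bar again at the end, but the arm never went near them. Measured forces stayed within about 2 N.

**Disagreements:**
- **Fingertips:** they looked about 41 mm shorter than stated, roughly 24 mm behind the reported TCP instead of 17 mm ahead. My first approach therefore passed over the pipe without touching it. I corrected the offset from the pictures, and the push then worked.
- **Cameras:** the top and side cameras differed by about 3 mm on where the gutter sits along its length, so I used a fit of both.

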